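# Slide a sight glass along the rail into the checking pocket

### The job

Bring the brass sight glass into the corner pocket of the checking board by pushing it with the fingertips, never lifting it: first push it against the long rail on its side of the yellow line, then keep it pinned against the rail while you slide it along, past the line, until it sits in the corner touching both the rail and the blue end stop. Leave it lying flat there, and leave the other parts on the board and bench where they are.

Things in the scene. Friction and masses are not known exactly. Their poses are not given: they have to be found in the camera images.
- board: Grey checking board fixed to the bench, 250 mm (its x) by 420 mm (its y), 12 mm thick; origin at the centre of its underside, z up. Its x points from the robot towards the rail, its y along the rail towards the pocket. White nylon rail: 400 mm long, along y, inner face at x = +95 mm, 14 mm above the board. Board and rails are slick (friction about 0.2).
- seat (a point): Where the centre of the sight glass lies when it touches both rail and end stop: at (+70, +130, +20) mm in the board's frame, axes as the board's.
- pocket (a point): Foot of the corner where rail and blue end stop meet: (+95, +155, +12) mm in the board's frame. The stop's face is at y = +155 mm, from the rail back to x = +10 mm. A blue cheek, x = +25 to +37 mm, reaches 20 mm out from the stop (y = +135 to +155 mm): the pocket between cheek and rail is 58 mm wide. Stop and cheek stand 14 mm above the board.
- line (a point): Rail end of the painted yellow line that crosses the board at y = +45 mm: (+95, +45, +12) mm in the board's frame. The round parts start on the side of it away from the pocket (-y).
- sight_glass_mid (a point): Centre (half-way up) of the sight glass: a loose brass disc with a white face and a green dot in the middle, 50 mm in diameter, 16 mm high, about 0.14 kg, lying flat on the board before the yellow line, 100 to 130 mm from touching the rail. It lies in any of three places of one row. Its z axis points up.
- flange_mid (a point): Centre (half-way up) of the steel blank flange, a loose steel disc with a dark dot, 50 mm in diameter, 16 mm high, in the same row on the board. To be left alone.
- foot_mid (a point): Centre (half-way up) of the black rubber foot, a loose black disc with a steel dot, 50 mm in diameter, 16 mm high, in the same row on the board. To be left alone.
- weight_mid (a point): Centre (half-way up) of the dark steel check weight with a knob, 34 mm in diameter, 45 mm high, standing loose on the board past the yellow line, near the edge away from the rail. To be left alone.
- carton: Loose cardboard box 110 x 80 x 70 mm on the bench to the right of the board; origin at the centre of its underside.
- tape: Loose orange tape roll lying on the bench to the right of the board, 96 mm across, 48 mm high; origin at the centre of its underside.
- wrench: Loose wrench, 180 mm long, lying on the bench to the left of the board; origin under its middle.
- oil_can: Loose blue can with a pale label, 64 mm in diameter, 110 mm high, standing on the bench to the left of the board; origin at the centre of its underside.
Mind the look-alikes: they are no part of the job. What is shaped like the part that bears sight_glass_mid but orange or pink is not meant.

How it is judged:
On the way, in this order (a step that is already met when the one before it is completed fails the run):
1. the sight glass lies against the rail, before the yellow line (x of sight_glass_mid in the frame of seat above -0.004 m and y of sight_glass_mid in the frame of seat below -0.085 m and z of sight_glass_mid in the frame of seat between -0.004 and 0.004 m and angle between sight_glass_mid's own z axis and vertical below 0.1 rad), for 0.1 s.
2. the sight glass sits in the corner, against rail and end stop (x of sight_glass_mid in the frame of seat between -0.004 and 0.004 m and y of sight_glass_mid in the frame of seat between -0.004 and 0.004 m and z of sight_glass_mid in the frame of seat between -0.004 and 0.004 m and angle between sight_glass_mid's own z axis and vertical below 0.1 rad), for 0.2 s.
At the end, for the whole second after the job is handed in: The sight glass lies flat and still on the board in the corner pocket, within 4 mm of touching both the rail and the end stop; the other parts on the board have moved less than 12 mm and those on the bench less than 20 mm (all of step 2 and linear speed of sight_glass below 0.01 m/s and not (distance of flange_mid from where it was at the start of the episode above 0.012 m) and not (distance of foot_mid from where it was at the start of the episode above 0.012 m) and not (distance of weight_mid from where it was at the start of the episode above 0.012 m) and not (distance of carton from where it was at the start of the episode above 0.02 m) and not (distance of tape from where it was at the start of the episode above 0.02 m) and not (distance of wrench from where it was at the start of the episode above 0.02 m) and not (distance of oil_can from where it was at the start of the episode above 0.02 m)).
It fails at once if the sight glass is lifted more than 6 mm off the board or tipped more than 0.35 rad (z of sight_glass_mid in the frame of seat above 0.006 m or angle between sight_glass_mid's own z axis and vertical above 0.35 rad).
It fails at once if the centre of the sight glass is past the yellow line while it is more than 10 mm off the rail (y of sight_glass_mid in the frame of seat above -0.085 m and x of sight_glass_mid in the frame of seat below -0.01 m).
It fails at once if another part on the board is moved more than 12 mm, or one on the bench more than 20 mm (distance of any of flange_mid, foot_mid, weight_mid from where it was at the start of the episode above 0.012 m or distance of any of carton, tape, wrench, oil_can from where it was at the start of the episode above 0.02 m).
It also fails if it takes over 51 s, if anything falls off the work surface, if the arm or the gripper's body presses on something with over 40 N, if the wrist force passes 120 N, or if a joint passes its speed limit or range.

### The arm

A 6-joint arm with a two-finger parallel gripper is mounted at the origin on the work surface. World frame = base frame: x ahead of the robot, y to its left, z up, the work surface at z = 0. Lengths are in m, angles in rad, forces in N, time in s.
With the tool pointing down it reaches from about 0.325 to 0.75 m from the base axis. Payload 7.6 kg.
Tool frame: the origin (TCP) lies at the very end of the fingers, on their centre line; the grasp point (between the pads) lies 19 mm behind it; z points along the fingers, y is the line along which they close (so a half turn about z gives the same grasp; the last joint's range is limited). The gripper opens to 85 mm and grips with 20 to 120 N. Pads are 22 mm wide; open, the fingers measure 114 mm over their backs; the gripper's body (76 mm by 85 mm) begins 54 mm behind the grasp point. The pads swing forward as they close: fully open they stand 13 mm farther back than shut.
Start: joints at [1.13, 0.052, 1.401, -0, 1.689, -0.07], TCP at [0.19, 0.489, 0.231] pointing down, gripper open.
Joint ranges: [-2.9, 2.9], [-0.91, 2.17], [0.12, 2.37], [-1.06, 4.2], [0.26, 2.73], [-2.93, 2.93]. Speed limits (rad/s): [2.57, 2.57, 3.01, 3.14, 3.14, 3.14].

### API

Orientations are given as a unit quaternion [w, x, y, z].
In Python, from workcell import sensors, eyes, arm gives the robot as it stands.
- The arm moves only by the tool send_rows, never from a script. Its argument "moves" is a list of rows, each a list of 7 numbers: the shift along the tool's x, y, z in mm, then the turn, a rotation vector about the tool's x, y, z in rad, then the finger opening in mm, from 0 to 85.4. In form: [[tx, ty, tz, ax, ay, az, fingers], ...]. A call has 1 to 12 rows; each row shifts and turns the commanded pose from where the row before left it, along the tool's axes as they then stand; what a row does not reach is not made up. A row lasts 1/12 s, in which the tool goes at most 41.7 mm and 7.16 degrees, less where a joint would pass 70% of its speed; a pose out of reach is approached as far as the arm can. A call is refused whole if a number of a shift passes 41.7 or a number of a turn 0.125, either way. A call with a gripper value outside its range is refused whole. The fingers move at their own pace and stop on an object; "force" is the grip in N (left out, the last holds). Time passes only in rows, so rows that do not move let the fingers close. It gives the time, the measured TCP pose, the force, the opening and the grip force at its end, in the units of the state.
- sensors.read_state(): the state, without advancing time (a new reading comes with each control period).
- eyes.camera(name): name is "scene" or "top" or "wrist"; returns the picture (384x512x3 uint8, red, green, blue); there is no depth.
- eyes.calibration(name): a dict with "camera_matrix" (3x3 intrinsics, pixels), "R" (3x3) and "t" (3): a world point X has camera coordinates R X + t; the wrist camera has in their place "mount" (4x4, takes a point from camera to tool coordinates, whose origin is the TCP and whose axes are the flange's). Camera axes: x right, y down, z forward; pixel columns grow to the right and rows downward; lengths in m; the calibration is good to about 2 mm. The wrist camera is an equidistant fisheye: a pixel r from the principal point sees the ray r / f radians off the axis. A picture is of the moment at which its call begins: read the wrist's pose just before it. calibration takes no time and is no camera call.
- arm.job_done(): hands the job in; it is judged then, once.
The state is a dict: "time": time; "joint_positions": joint angles; "qd": joint speeds; "effort": joint torques, N m; "ee_pos": TCP position; "orientation": TCP orientation; "wrist_force": force on the tool from outside, world axes, zero at the start; "ft_torque": the same for the moment, N m; "width": opening from 0.0 (shut) to 1.0 (fully open); "grasp_force": force on a finger pad.
Only numpy, scipy, OpenCV 4.12 (cv2) and the standard library are available. Lean on these libraries where they do the work, as an engineer would, in place of code of your own. Each camera call takes 0.05 s, during which the arm holds its last target. There are 200 camera calls.

## Working session

There is one attempt and no reset: what is moved stays moved. The work goes in short steps, Python scripts to look and compute and a tool call to move; the robot and the scene stay as the last step left them, time stands still between calls to the robot, and variables do not carry over. Pictures are saved under pics/ and viewed, at most 10 in all, crops included, and the job is handed in when it is done.

Besides the shell and the picture viewer there is one more tool, called after "Call:" as name(argument=value, ...) on one line, values as JSON. send_rows: Moves the arm, as the interface text tells. Its arguments: {"type":"object","properties":{"moves":{"type":"array","items":{"type":"array","items":{"type":"number"}}},"force":{"type":"number"}},"required":["moves"]}

```bash
mkdir -p pics; python3 - <<'E'
from workcell import sensors, eyes
import cv2, json
s=sensors.read_state(); print({k:s[k] for k in("time","ee_pos","orientation","width")})
for n in("scene","top"):
    cv2.imwrite(f"pics/{n}0.png",eyes.camera(n)[:,:,::-1])
    c=eyes.calibration(n); print(n,c)
E
```

```text
{'time': 0.0, 'ee_pos': array([0.19007116, 0.48907574, 0.23046075]), 'orientation': array([-2.00726978e-04,  1.84317609e-01,  9.82866423e-01, -7.57259701e-04]), 'width': 0.9986507854464642}
scene {'camera_matrix': array([[361.64945288,   0.        , 256.94736549],
       [  0.        , 361.64945288, 187.55330762],
       [  0.        ,   0.        ,   1.        ]]), 'R': array([[ 0.38284286,  0.92367669, -0.01589726],
       [ 0.5042302 , -0.22334894, -0.83418653],
       [-0.77406928,  0.31134647, -0.55125322]]), 't': array([-0.1924907 , -0.21236317,  1.4547331 ])}
top {'camera_matrix': array([[484.86567024,   0.        , 264.8195966 ],
       [  0.        , 484.86567024, 182.22851085],
       [  0.        ,   0.        ,   1.        ]]), 'R': array([[ 0.00898243, -0.99979096, -0.01836715],
       [-0.98515774, -0.0056993 , -0.17155685],
       [ 0.17141631,  0.01963554, -0.98500299]]), 't': array([-0.00699257,  0.52227784,  1.26216577])}
```

View pics/top0.png

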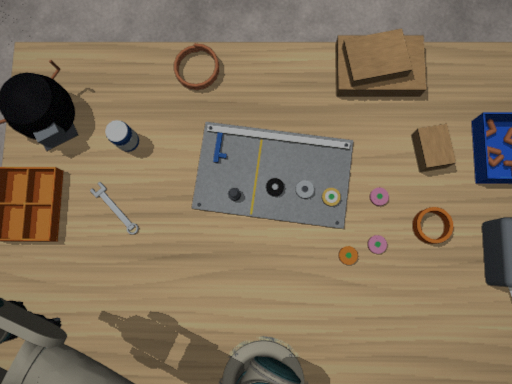

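View pics/scene0.png

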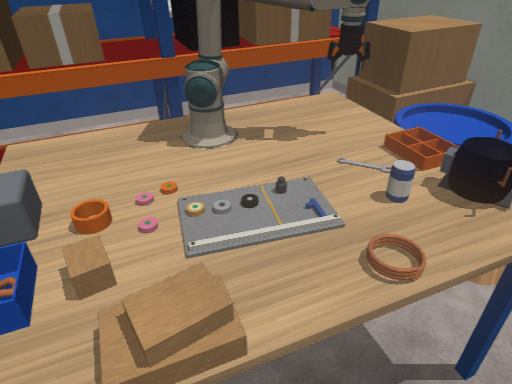

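The top view shows the board with its rail at the far side, from (208,128) to (350,145). The blue stop and cheek are at (218,150) and the yellow line at x≈257. The discs are the foot (275,187), the flange (305,189) and the brass sight glass (331,197). The weight is at (235,194). Orange and pink look-alikes lie off the board.

```bash
cat > h.py <<'E'
import numpy as np, cv2
from workcell import eyes
C={n:eyes.calibration(n) for n in("top","scene")}
def ray(n,uv,z):
    c=C[n]; uv=np.atleast_2d(uv).astype(float)
    d=np.c_[uv,np.ones(len(uv))]@np.linalg.inv(c["camera_matrix"]).T@c["R"]
    o=-c["R"].T@c["t"]; return o+d*((z-o[2])/d[:,2])[:,None]
def blob(m,seed):
    n,l,st,ce=cv2.connectedComponentsWithStats(m.astype(np.uint8))
    i=1+np.argmin(np.hypot(*(ce[1:]-seed).T)+1e3*(st[1:,4]<8)); return l==i,ce[i],st[i,4]
E
python3 - <<'E'
from h import *
im=cv2.imread("pics/top0.png"); hsv=cv2.cvtColor(im,cv2.COLOR_BGR2HSV).astype(int); H,S,V=hsv[...,0],hsv[...,1],hsv[...,2]
roi=np.zeros(H.shape,bool); roi[118:232,186:360]=1
m=roi&(S<60); m=cv2.morphologyEx(m.astype(np.uint8),cv2.MORPH_CLOSE,np.ones((9,9)))
b,_,a=blob(m,(273,175)); cs=max(cv2.findContours(b.astype(np.uint8),0,1)[0],key=cv2.contourArea)
r=cv2.minAreaRect(ray("top",cs[:,0],.012)[:,:2].astype(np.float32)*1000); print("board",a,r,cv2.boxPoints(r))
y=roi&(H>18)&(H<32)&(S>110); 
yb,ce,a=blob(y,(257,177)); p=np.argwhere(yb)[:,::-1]; w=ray("top",p,.012)[:,:2]
v=cv2.fitLine(w.astype(np.float32),2,0,.01,.01).ravel(); print("line",a,w.mean(0),v, np.ptp(w@v[:2]))
bl=roi&(H>100)&(H<125)&(S>120); bb,ce,a=blob(bl,(219,150)); w=ray("top",np.argwhere(bb)[:,::-1],.026); print("blue",a,w.min(0),w.max(0),w.mean(0))
w=roi&(V>165)&(S<60); n=blob(w,(280,137)); p=ray("top",np.argwhere(n[0])[:,::-1],.026)[:,:2]; print("rail",n[2],cv2.minAreaRect((p*1000).astype(np.float32)))
# discs: rims
for nm,s,mm in(("brass",(331,197),(S>60)|(V>170)),("flange",(305,189),V>135),("foot",(275,187),V<55),("weight",(235,194),V<60)):
    q=np.zeros_like(roi);q[s[1]-14:s[1]+15,s[0]-14:s[0]+15]=1
    k,ce,a=blob(q&mm,s); cc=max(cv2.findContours(k.astype(np.uint8),0,1)[0],key=cv2.contourArea)
    (c,rad)=cv2.minEnclosingCircle(cc); print(nm,a,ce,c,rad,ray("top",c,.028),ray("top",ce,.028))
g=(H>40)&(H<85)&(S>80); q=np.zeros_like(roi);q[185:210,320:343]=1
k,ce,a=blob(g&q,(331,197)); print("green",a,ce,ray("top",ce,.028))
z=np.hstack([cv2.resize(im[120:232,186:360],None,fx=4,fy=4,interpolation=2)]); cv2.imwrite("pics/c0.png",z)
E
```

```text
board 13478 ((552.587646484375, -24.250274658203125), (421.14202880859375, 250.62832641601562), 82.77285766601562) [[ 401.77856 -217.38342]
 [ 650.4158  -248.91327]
 [ 703.3967   168.88287]
 [ 454.75952  200.41272]]
line 143 [0.54424524 0.02270403] [ 0.9921137  -0.1253412   0.54424524  0.02270404] 0.21077220380440664
blue 175 [0.58434627 0.10531267 0.026     ] [0.667192  0.1387317 0.026    ] [0.62070557 0.12692252 0.026     ]
rail 423 ((660.815673828125, -6.1321868896484375), (300.5957946777344, 12.529842376708984), 82.78021240234375)
brass 160 [330.9    196.6625] (330.84783935546875, 196.45652770996094) 9.499115943908691 [[ 0.48716972 -0.18217786  0.028     ]] [[ 0.48660666 -0.18231085  0.028     ]]
flange 169 [304.53846154 188.15384615] (304.3571472167969, 188.5) 8.62433910369873 [[ 0.50858466 -0.11056572  0.028     ]] [[ 0.5095419  -0.11106333  0.028     ]]
foot 217 [274.83870968 186.90322581] (274.5, 187.0) 9.178879737854004 [[ 0.5122362  -0.02930206  0.028     ]] [[ 0.51250905 -0.03022377  0.028     ]]
weight 72 [235.69444444 195.66666667] (234.5, 194.5) 6.041623115539551 [[0.49089185 0.07947968 0.028     ]] [[0.48770355 0.07616112 0.028     ]]
green 21 [331. 196.] [[ 0.48842259 -0.18260738  0.028     ]]
```

View pics/c0.png

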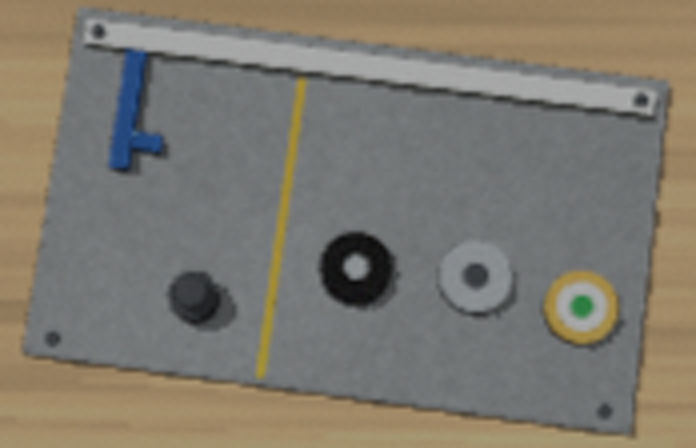

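Call:
send_rows(moves=[[-32.6,12.7,0,0,0,0,24],[-32.6,12.7,0,0,0,0,24],[-32.6,12.7,0,0,0,0,24],[-32.6,12.7,0,0,0,0,24],[-32.6,12.7,0,0,0,0,24],[-32.6,12.7,0,0,0,0,24],[-32.6,12.7,0,0,0,0,24]])

```text
time: 0.68
ee_pos: [0.4367, 0.4891, 0.2306]
orientation: [-0.0, 0.184, 0.983, -0.0]
wrist_force: [-0.3, 1.0, 0.6]
width: 0.277
grasp_force: 0.0
```

Call:
send_rows(moves=[[-13.4,-34.4,0,0,0,0,24],[-13.4,-34.4,0,0,0,0,24],[-13.4,-34.4,0,0,0,0,24],[-13.4,-34.4,0,0,0,0,24],[-13.4,-34.4,0,0,0,0,24],[-13.4,-34.4,0,0,0,0,24],[-13.4,-34.4,0,0,0,0,24],[-13.4,-34.4,0,0,0,0,24],[-13.4,-34.4,0,0,0,0,24]])

```text
time: 1.43
ee_pos: [0.4348, 0.1556, 0.2309]
orientation: [-0.0, 0.184, 0.983, -0.0]
wrist_force: [-0.4, -0.9, 0.2]
width: 0.278
grasp_force: 0.0
```

Call:
send_rows(moves=[[-13.4,-34.4,0,0,0,0,24],[-13.4,-34.4,0,0,0,0,24],[-13.4,-34.4,0,0,0,0,24],[-13.4,-34.4,0,0,0,0,24],[-13.4,-34.4,0,0,0,0,24],[-13.4,-34.4,0,0,0,0,24],[-13.4,-34.4,0,0,0,0,24],[-13.4,-34.4,0,0,0,0,24],[-13.4,-34.4,0,0,0,0,24]])

```text
time: 2.18
ee_pos: [0.435, -0.1768, 0.231]
orientation: [-0.0, 0.184, 0.983, 0.0]
wrist_force: [0.6, -0.3, -0.2]
width: 0.28
grasp_force: 0.0
```

Call:
send_rows(moves=[[0,0,0,0,0,0.12,24],[0,0,0,0,0,0.12,24],[0,0,0,0,0,0.12,24],[0,0,0,0,0,0.12,24],[0,0,0,0,0,0.12,24],[0,0,0,0,0,0.12,24],[0,0,0,0,0,0.12,24],[0,0,0,0,0,0.12,24],[0,0,0,0,0,0.12,24],[0,0,0,0,0,0.12,24],[0,0,0,0,0,0.12,24],[0,0,0,0,0,0.12,24]])

```text
time: 3.18
ee_pos: [0.4354, -0.1749, 0.2308]
orientation: [-0.0, 0.788, 0.615, -0.0]
wrist_force: [0.3, -0.3, 0.4]
width: 0.284
grasp_force: 0.0
```

Call:
send_rows(moves=[[0,0,0,0,0,0.12,24],[0,0,0,0,0,0.12,24],[0,0,0,0,0,0.12,24],[0,0,0,0,0,0.12,24],[0,0,0,0,0,0.12,24],[0,0,0,0,0,0.12,24],[0,0,0,0,0,0.12,24],[0,0,0,0,0,0.12,24],[0,0,0,0,0,0.12,24],[0,0,0,0,0,0.12,24],[0,0,0,0,0,0.12,24],[0,0,0,0,0,0.12,24]])

```text
time: 4.18
ee_pos: [0.4354, -0.1749, 0.2308]
orientation: [-0.0, 0.998, -0.058, -0.0]
wrist_force: [-0.4, 0.4, -0.8]
width: 0.283
grasp_force: 0.0
```

```bash
cat >> h.py <<'E'
from scipy.spatial.transform import Rotation as Ro
ex=np.array([.9921,-.1257]); ey=np.array([.1257,.9921]); c0=np.array([552.6,-24.3])
def tob(p): d=np.array(p[:2])*1000-c0; return np.round([d@ex,d@ey],1)
def st(s):
    q=s["orientation"]; R=Ro.from_quat([q[1],q[2],q[3],q[0]]).as_matrix()
    print("t",s["time"],"tcp",s["ee_pos"].round(4),"board",tob(s["ee_pos"]),"tool x,y,z in board (cols)",(np.array([[ex[0],ex[1],0],[ey[0],ey[1],0],[0,0,1]])@R).round(3).tolist(),"w",s["width"]*85.4,"F",np.round(s["wrist_force"],1))
E
python3 - <<'E'
from h import *; from workcell import sensors
s=sensors.read_state(); st(s); im=eyes.camera("wrist"); cv2.imwrite("pics/w1.png",im[:,:,::-1]); c=eyes.calibration("wrist"); print(s["joint_positions"].round(2),c)
E
```

```text
t 4.1833 tcp [ 0.4354 -0.1749  0.2308] board [ -97.4 -164.1] tool x,y,z in board (cols) [[1.0, 0.011, -0.001], [0.011, -1.0, 0.0], [-0.001, -0.0, -1.0]] w 24.18786212099543 F [-0.4  0.4 -0.8]
[-0.46 -0.11  1.56  0.    1.69  1.23] {'camera_matrix': array([[297.31863964,   0.        , 255.13146477],
       [  0.        , 297.31863964, 194.29321322],
       [  0.        ,   0.        ,   1.        ]]), 'mount': array([[ 2.29782687e-04, -9.47383665e-01, -3.20100199e-01,
         8.35575470e-02],
       [ 9.99999272e-01,  5.96861284e-04, -1.04865324e-03,
        -6.43008977e-04],
       [ 1.18453237e-03, -3.20099725e-01,  9.47383113e-01,
        -1.42779786e-01],
       [ 0.00000000e+00,  0.00000000e+00,  0.00000000e+00,
         1.00000000e+00]])}
```

View pics/w1.png

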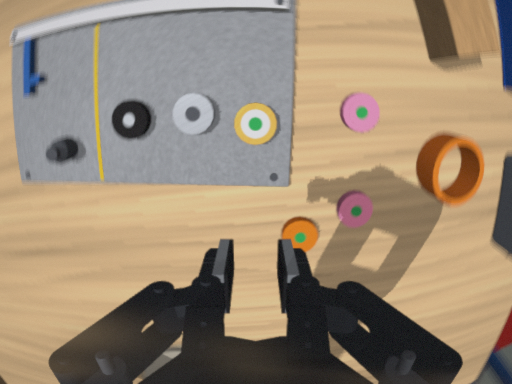

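The wrist view shows the sight glass at (256,124), ahead of the open fingers (x≈225–290), with the rail beyond. The orange ring at (300,235) lies clear, on the bench.

```bash
cat >> h.py <<'E'
def wray(s,uv,z):
    c=eyes.calibration("wrist"); K=c["camera_matrix"]; M=c["mount"]; q=s["orientation"]; R=Ro.from_quat([q[1],q[2],q[3],q[0]]).as_matrix()
    a=(np.array(uv,float)-K[:2,2])/K[0,0]; r=np.hypot(*a); d=np.r_[a/r*np.sin(r),np.cos(r)]
    o=s["ee_pos"]+R@M[:3,3]; d=R@M[:3,:3]@d; return o+d*(z-o[2])/d[2]
E
python3 - <<'E'
from h import *; from workcell import sensors
s=sensors.read_state(); im=cv2.imread("pics/w1.png"); H,S,V=[x.astype(int) for x in cv2.split(cv2.cvtColor(im,cv2.COLOR_BGR2HSV))]
k,ce,a=blob((H>40)&(H<85)&(S>80),(256,124)); print("green",a,ce,tob(wray(s,ce,.028)))
k,ce,a=blob((H>18)&(H<32)&(S>110)&(np.arange(512)[None]<110),(98,105)); print("line",a,ce,tob(wray(s,ce,.012)))
for n,uv in(("flange",(194,114)),("foot",(131,119)),("scr",(273,177))): print(n,tob(wray(s,uv,.028 if n!="scr" else .012)))
for u in (150,200,250):
    col=[(int(v),int(S[v,u]),int(V[v,u])) for v in range(0,32)]
    e=[v for v,sa,va in col if va>160 and sa<40]; print(u,min(e),max(e),tob(wray(s,(u,max(e)),.026)))
E
```

```text
green 128 [255.  123.5] [ -44.4 -162.7]
line 551 [ 97.00181488 103.3030853 ] [-10.5  45.7]
flange [-32.2 -91.5]
foot [-34.3 -11.1]
scr [-113.  -185.6]
150 0 27 [ 78.  -37.4]
200 0 7 [ 97.4 -98.4]
250 0 17 [  82.4 -156.5]
```

Call:
send_rows(moves=[[0,0,35,0,0,0,24],[0,0,35,0,0,0,24],[0,0,35,0,0,0,24],[0,0,35,0,0,0,24],[0,0,35,0,0,0,24],[0,0,25,0,0,0,24],[0,0,10,0,0,0,24],[0,0,2,0,0,0,24],[0,0,2,0,0,0,24],[0,0,0,0,0,0,24]])

```text
time: 5.07
ee_pos: [0.4366, -0.1755, 0.0188]
orientation: [0.0, 0.999, -0.054, 0.001]
wrist_force: [0.9, 0.4, 0.3]
width: 0.281
grasp_force: 0.0
```

```bash
python3 - <<'E'
from h import *; from workcell import sensors
s=sensors.read_state(); st(s); cv2.imwrite("pics/w2.png",eyes.camera("wrist")[:,:,::-1])
E
```

```text
t 5.0667 tcp [ 0.4366 -0.1755  0.0188] board [ -96.1 -164.6] tool x,y,z in board (cols) [[1.0, 0.018, 0.002], [0.018, -1.0, -0.001], [0.002, 0.001, -1.0]] w 24.030947428112952 F [0.9 0.4 0.3]
```

View pics/w2.png

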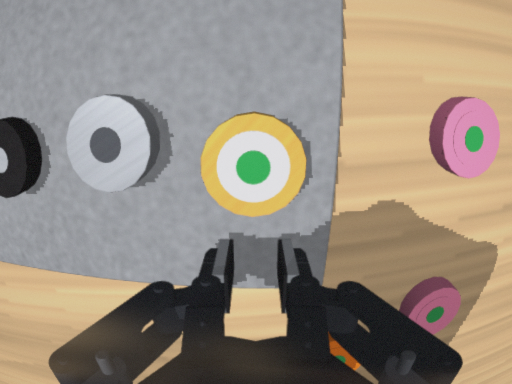

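The fingers are low and centred, with the disc at (253,166) straight ahead. I'll push it now.

Call:
send_rows(moves=[[3,0,2,0,0,0,24],[8,0,0,0,0,0,24],[10,0,0,0,0,0,24],[10,0,0,0,0,0,24],[10,0,0,0,0,0,24],[10,0,0,0,0,0,24],[10,0,0,0,0,0,24],[10,0,0,0,0,0,24],[10,0,0,0,0,0,24],[10,0,0,0,0,0,24],[10,0,0,0,0,0,24],[6,0,0,0,0,0,24]])

```text
time: 6.12
ee_pos: [0.5435, -0.1868, 0.0158]
orientation: [0.0, 0.999, -0.054, 0.001]
wrist_force: [-0.0, -0.4, 1.0]
width: 0.281
grasp_force: 0.2
```

Call:
send_rows(moves=[[5,0,0,0,0,0,24],[5,0,0,0,0,0,24],[4,0,0,0,0,0,24],[4,0,0,0,0,0,24],[2,0,0,0,0,0,24],[0,0,0,0,0,0,24]])

```text
time: 6.62
ee_pos: [0.5621, -0.1889, 0.0153]
orientation: [-0.0, 0.999, -0.055, 0.0]
wrist_force: [0.4, -0.7, 0.7]
width: 0.282
grasp_force: 0.0
```

```bash
python3 - <<'E'
from h import *; from workcell import sensors
s=sensors.read_state(); st(s); im=eyes.camera("wrist")[:,:,::-1].copy();cv2.imwrite("pics/w3.png",im)
H,S,V=[x.astype(int) for x in cv2.split(cv2.cvtColor(im,cv2.COLOR_BGR2HSV))]
k,ce,a=blob((H>40)&(H<85)&(S>80),(254,180)); print("green",a,ce,tob(wray(s,ce,.028)))
E
```

```text
t 6.6167 tcp [ 0.5621 -0.1889  0.0153] board [  30.2 -162.1] tool x,y,z in board (cols) [[1.0, 0.017, 0.0], [0.017, -1.0, 0.0], [0.0, -0.0, -1.0]] w 24.109248441741205 F [ 0.4 -0.7  0.7]
green 831 [255.07821901 205.4211793 ] [  64.3 -160.7]
```

View pics/w3.png

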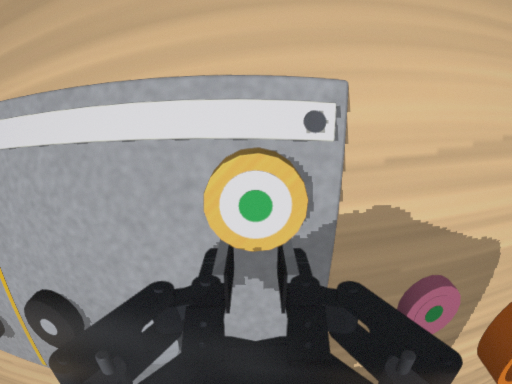

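The disc at (256,205) is about 6 mm short of the rail, with its rim just below the rail's lower edge. I'll ease it in.

Call:
send_rows(moves=[[2,0,0,0,0,0,24],[2,0,0,0,0,0,24],[2,0,0,0,0,0,24],[1,0,0,0,0,0,24],[0,0,0,0,0,0,24]])

```text
time: 7.08
ee_pos: [0.5684, -0.1895, 0.0151]
orientation: [-0.0, 0.999, -0.055, -0.001]
wrist_force: [-3.5, 0.1, 0.8]
width: 0.284
grasp_force: 1.6
```

Call:
send_rows(moves=[[1,0,0,0,0,0,24],[1,0,0,0,0,0,24],[0,0,0,0,0,0,24]])

```text
time: 7.33
ee_pos: [0.5689, -0.1897, 0.015]
orientation: [-0.0, 0.999, -0.055, -0.003]
wrist_force: [-11.1, 1.3, 6.5]
width: 0.283
grasp_force: 5.7
```

```bash
python3 - <<'E'
from h import *; from workcell import sensors
s=sensors.read_state(); st(s); im=eyes.camera("wrist")[:,:,::-1].copy()
H,S,V=[x.astype(int) for x in cv2.split(cv2.cvtColor(im,cv2.COLOR_BGR2HSV))]
k,ce,a=blob((H>40)&(H<85)&(S>80),(254,200)); print("green",a,ce,tob(wray(s,ce,.028)))
E
```

```text
t 7.3333 tcp [ 0.5689 -0.1897  0.015 ] board [  36.9 -162. ] tool x,y,z in board (cols) [[1.0, 0.017, -0.005], [0.017, -1.0, 0.0], [-0.005, -0.0, -1.0]] w 24.14731507890477 F [-11.1   1.3   6.5]
green 825 [254.96969697 207.87030303] [  70.  -160.6]
```

Call:
send_rows(moves=[[-8,0,0,0,0,0,24],[-14,0,0,0,0,0,24],[0,19,0,0,0,0,24],[0,19,0,0,0,0,24]])

```text
time: 7.72
ee_pos: [0.5447, -0.2249, 0.0154]
orientation: [-0.0, 0.999, -0.054, 0.0]
wrist_force: [0.4, -0.9, -0.6]
width: 0.278
grasp_force: 0.0
```

Call:
send_rows(moves=[[0,0,0,0,0,-0.12,24],[0,0,0,0,0,-0.12,24],[0,0,0,0,0,-0.12,24],[0,0,0,0,0,-0.12,24],[0,0,0,0,0,-0.12,24],[0,0,0,0,0,-0.12,24],[0,0,0,0,0,-0.12,24],[0,0,0,0,0,-0.12,24],[0,0,0,0,0,-0.07,24],[0,0,0,0,0,0,24]])

```text
time: 8.55
ee_pos: [0.5451, -0.2253, 0.0154]
orientation: [0.0, 0.895, 0.445, 0.0]
wrist_force: [-0.2, -0.2, -0.3]
width: 0.28
grasp_force: 0.0
```

```bash
python3 - <<'E'
from h import *; from workcell import sensors
s=sensors.read_state(); st(s); im=eyes.camera("wrist")[:,:,::-1].copy();cv2.imwrite("pics/w4.png",im)
H,S,V=[x.astype(int) for x in cv2.split(cv2.cvtColor(im,cv2.COLOR_BGR2HSV))]
n,l,q,c=cv2.connectedComponentsWithStats(((H>40)&(H<85)&(S>80)).astype(np.uint8))
for i in range(1,n):
    if q[i,4]>100: print("green",q[i,4],c[i],tob(wray(s,c[i],.028)))
E
```

```text
t 8.55 tcp [ 0.5451 -0.2253  0.0154] board [  17.8 -200.3] tool x,y,z in board (cols) [[0.498, 0.867, 0.001], [0.867, -0.498, -0.0], [0.0, 0.001, -1.0]] w 23.877400557358488 F [-0.2 -0.2 -0.3]
green 930 [310.95268817 150.6172043 ] [  70.1 -160.7]
```

View pics/w4.png

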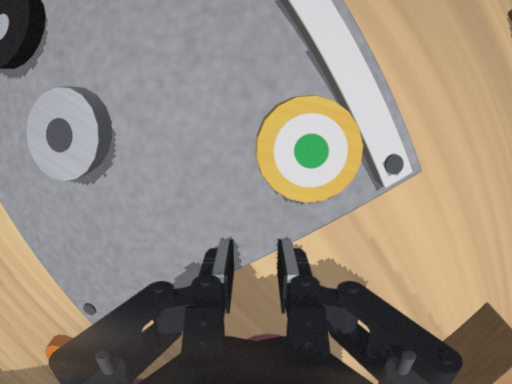

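The disc is still against the rail at (311,150), board (70,-161). Next I'll align the fingers, make contact and start sliding.

Call:
send_rows(moves=[[0,13,0,0,0,0,24],[0,12.6,0,0,0,0,24],[12,0,0,0,0,0,24],[10,0,0,0,0,0,24],[4,0,0,0,0,0,24],[2,1.7,0,0,0,0,24],[4.3,-2.5,0,0,0,0,24],[8.7,-5,0,0,0,0,24],[8.7,-5,0,0,0,0,24],[8.7,-5,0,0,0,0,24],[4.3,-2.5,0,0,0,0,24],[0,0,0,0,0,0,24]])

```text
time: 9.6
ee_pos: [0.5868, -0.1785, 0.0149]
orientation: [-0.001, 0.896, 0.445, -0.002]
wrist_force: [-8.4, 0.3, 4.1]
width: 0.279
grasp_force: 3.7
```

```bash
cat > look.py <<'E'
from h import *; from workcell import sensors
s=sensors.read_state(); st(s); im=eyes.camera("wrist")[:,:,::-1].copy();cv2.imwrite("pics/w_last.png",im)
H,S,V=[x.astype(int) for x in cv2.split(cv2.cvtColor(im,cv2.COLOR_BGR2HSV))]
n,l,q,c=cv2.connectedComponentsWithStats(((H>40)&(H<85)&(S>80)).astype(np.uint8))
for i in range(1,n):
    if q[i,4]>100: print("green",q[i,4],c[i],tob(wray(s,c[i],.028)))
E
python3 look.py
```

```text
t 9.6 tcp [ 0.5868 -0.1785  0.0149] board [  53.3 -148.7] tool x,y,z in board (cols) [[0.5, 0.866, -0.005], [0.866, -0.5, -0.0], [-0.002, -0.004, -1.0]] w 23.857827265424824 F [-8.4  0.3  4.1]
green 831 [253.73164862 207.20216606] [  70.1 -119.6]
```

Call:
send_rows(moves=[[4.3,-2.5,0,0,0,0,24],[8.7,-5,0,0,0,0,24],[8.7,-5,0,0,0,0,24],[8.7,-5,0,0,0,0,24],[8.7,-5,0,0,0,0,24],[8.7,-5,0,0,0,0,24],[8.7,-5,0,0,0,0,24],[8.7,-5,0,0,0,0,24],[8.7,-5,0,0,0,0,24],[8.7,-5,0,0,0,0,24],[4.3,-2.5,0,0,0,0,24],[0,0,0,0,0,0,24]])

```text
time: 10.65
ee_pos: [0.5994, -0.0791, 0.0149]
orientation: [-0.001, 0.896, 0.445, -0.002]
wrist_force: [-8.8, -0.5, 3.8]
width: 0.283
grasp_force: 3.7
```

```bash
python3 look.py
```

```text
t 10.65 tcp [ 0.5994 -0.0791  0.0149] board [ 53.3 -48.4] tool x,y,z in board (cols) [[0.5, 0.866, -0.005], [0.866, -0.5, -0.001], [-0.003, -0.004, -1.0]] w 24.12686995064621 F [-8.8 -0.5  3.8]
green 830 [253.5373494  207.16506024] [ 70.  -19.3]
```

Call:
send_rows(moves=[[4.3,-2.5,0,0,0,0,24],[8.7,-5,0,0,0,0,24],[8.7,-5,0,0,0,0,24],[8.7,-5,0,0,0,0,24],[8.7,-5,0,0,0,0,24],[8.7,-5,0,0,0,0,24],[8.7,-5,0,0,0,0,24],[8.7,-5,0,0,0,0,24],[8.7,-5,0,0,0,0,24],[8.7,-5,0,0,0,0,24],[4.3,-2.5,0,0,0,0,24],[0,0,0,0,0,0,24]])

```text
time: 11.7
ee_pos: [0.612, 0.0204, 0.0149]
orientation: [-0.001, 0.896, 0.445, -0.002]
wrist_force: [-8.9, -0.2, 4.6]
width: 0.276
grasp_force: 3.9
```

Call:
send_rows(moves=[[4.3,-2.5,0,0,0,0,24],[4.3,-2.5,0,0,0,0,24],[4.3,-2.5,0,0,0,0,24],[4.3,-2.5,0,0,0,0,24],[4.3,-2.5,0,0,0,0,24],[4.3,-2.5,0,0,0,0,24],[4.3,-2.5,0,0,0,0,24],[4.3,-2.5,0,0,0,0,24],[2.6,-1.5,0,0,0,0,24],[0,0,0,0,0,0,24]])

```text
time: 12.53
ee_pos: [0.6171, 0.0622, 0.0149]
orientation: [-0.001, 0.896, 0.445, -0.003]
wrist_force: [-9.5, -1.5, 5.1]
width: 0.278
grasp_force: 4.5
```

```bash
python3 look.py
```

```text
t 12.5333 tcp [0.6171 0.0622 0.0149] board [53.2 93.9] tool x,y,z in board (cols) [[0.5, 0.866, -0.005], [0.866, -0.5, -0.001], [-0.004, -0.004, -1.0]] w 23.723217847062042 F [-9.5 -1.5  5.1]
green 831 [253.85198556 207.54271961] [ 69.9 122.9]
```

View pics/w_last.png

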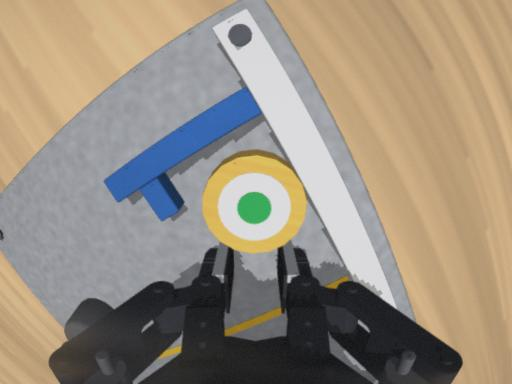

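The disc at (254,207) is about 7 mm short of the blue stop, clear of the cheek and against the rail. This is the last stretch.

Call:
send_rows(moves=[[2.6,-1.5,0,0,0,0,24],[1.7,-1,0,0,0,0,24],[1.7,-1,0,0,0,0,24],[0.9,-0.5,0,0,0,0,24],[0,0,0,0,0,0,24]])

```text
time: 13.0
ee_pos: [0.618, 0.0696, 0.0149]
orientation: [-0.001, 0.896, 0.444, -0.003]
wrist_force: [-9.8, -3.2, 4.4]
width: 0.282
grasp_force: 5.2
```

Call:
send_rows(moves=[[0.9,-0.5,0,0,0,0,24],[0.9,-0.5,0,0,0,0,24],[0,0,0,0,0,0,24]])

```text
time: 13.25
ee_pos: [0.6183, 0.0715, 0.0149]
orientation: [-0.001, 0.896, 0.444, -0.003]
wrist_force: [-10.0, -3.5, 5.5]
width: 0.284
grasp_force: 5.4
```

```bash
python3 look.py
```

```text
t 13.25 tcp [0.6183 0.0715 0.0149] board [ 53.1 103.3] tool x,y,z in board (cols) [[0.5, 0.866, -0.006], [0.866, -0.5, -0.002], [-0.005, -0.004, -1.0]] w 24.212124298049552 F [-10.   -3.5   5.5]
green 829 [253.95898673 207.7092883 ] [ 69.9 132.1]
```

Call:
send_rows(moves=[[0.9,-0.5,0,0,0,0,24],[0.9,-0.5,0,0,0,0,24],[0,0,0,0,0,0,24]])

```text
time: 13.55
ee_pos: [0.6185, 0.073, 0.0149]
orientation: [-0.0, 0.896, 0.444, -0.003]
wrist_force: [-11.0, -5.1, 5.4]
width: 0.282
grasp_force: 6.2
```

```bash
python3 look.py
```

```text
t 13.55 tcp [0.6185 0.073  0.0149] board [ 53.2 104.8] tool x,y,z in board (cols) [[0.501, 0.866, -0.006], [0.866, -0.501, -0.003], [-0.005, -0.004, -1.0]] w 24.060907032280056 F [-11.   -5.1   5.4]
green 824 [253.98665049 207.88106796] [ 69.9 133.6]
```

View pics/w_last.png

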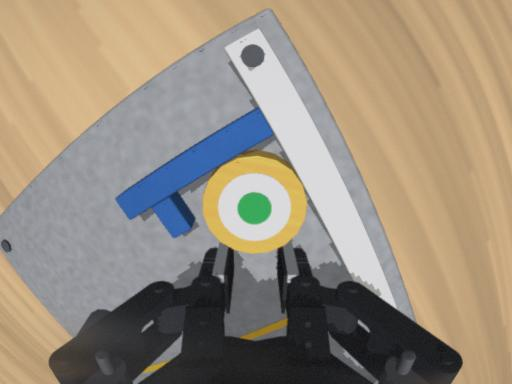

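The disc rim at (235,160) now seems to touch the blue stop, and the −y force is starting to rise. I'll confirm with a slightly firmer push.

Call:
send_rows(moves=[[0.9,-0.5,0,0,0,0,24],[0.9,-0.5,0,0,0,0,24],[0.9,-0.5,0,0,0,0,24],[0,0,0,0,0,0,24]])

```text
time: 13.93
ee_pos: [0.6185, 0.0735, 0.0148]
orientation: [0.001, 0.896, 0.444, -0.005]
wrist_force: [-13.6, -14.3, 8.2]
width: 0.281
grasp_force: 10.5
```

```bash
python3 look.py
```

```text
t 13.9333 tcp [0.6185 0.0735 0.0148] board [ 53.1 105.3] tool x,y,z in board (cols) [[0.502, 0.865, -0.007], [0.865, -0.502, -0.007], [-0.01, -0.002, -1.0]] w 23.98396248914306 F [-13.6 -14.3   8.2]
green 828 [254.37198068 208.76328502] [ 69.9 133.7]
```

Call:
send_rows(moves=[[-2,0,0,0,0,0,24],[-3,0,0,0,0,0,24],[-8,0,0,0,0,0,24],[-15,0,0,0,0,0,24],[-10,0,0,0,0,0,24],[0,0,-20,0,0,0,24],[0,0,-35,0,0,0,24],[0,0,-35,0,0,0,24],[0,0,-35,0,0,0,24],[0,0,0,0,0,0,24]])

```text
time: 14.82
ee_pos: [0.6015, 0.0465, 0.1495]
orientation: [0.003, 0.896, 0.444, 0.006]
wrist_force: [0.3, -0.1, 1.0]
width: 0.284
grasp_force: 0.0
```

```bash
python3 look.py; cp pics/w_last.png pics/end.png
```

```text
t 14.8167 tcp [0.6015 0.0465 0.1495] board [39.6 76.4] tool x,y,z in board (cols) [[0.5, 0.866, 0.014], [0.866, -0.5, 0.002], [0.009, 0.011, -1.0]] w 24.242319209523874 F [ 0.3 -0.1  1. ]
green 237 [250.07172996 119.96202532] [ 69.8 133.8]
```

View pics/end.png

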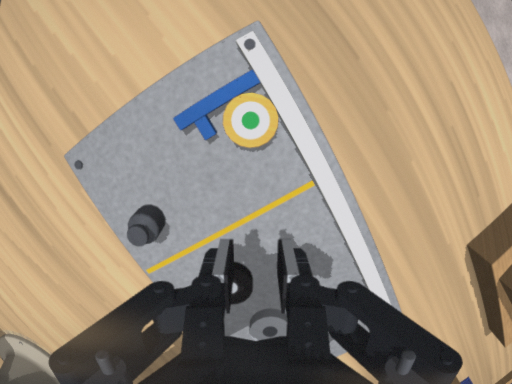

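The disc lies flat at (250,120), touching both the rail and the blue stop. The weight, foot and flange look undisturbed, so I'm handing in.

```bash
python3 -c "
from workcell import arm; print(arm.job_done())"
```

```text
the job is handed in; nothing more can be done
None
```

The sight glass was pushed to the rail, slid past the line and left lying flat in the corner, touching the rail and the blue end stop; I handed the job in at about 15 s, and the hand-in returned no verdict.

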